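# Open the paddle-latched fixture box and seat the bar under its lips

## Robot

A 7-joint arm with a two-finger parallel gripper is mounted at the origin on a cart in front of the work surface, level with it; the furniture and walls round the work are solid. World frame = base frame: x ahead of the robot, y to its left, z up, the work surface at z = 0. Lengths are in m, angles in degrees, forces in N, time in s.
With the tool pointing down it reaches from about 0.35 to 0.9 m from the base axis. Payload 7.2 kg.
Tool frame: the origin (TCP) lies at the very end of the fingers, on their centre line; the grasp point (between the pads) lies 19 mm behind it; z points along the fingers, y is the line along which they close (so a half turn about z gives the same grasp; the last joint's range is limited). The gripper opens to 88 mm and grips with 3 to 60 N. Pads are 20 mm wide; open, the fingers measure 115 mm over their backs; the gripper's body (75 mm by 178 mm) begins 61 mm behind the grasp point.
Start: joints at [66.051, 23.554, -0.728, 91.456, 0.321, 64.991, -4.71], TCP at [0.214, -0.587, 0.223] pointing down, gripper open.
Joint ranges: [-169.25, 169.25], [-16.82, 113.86], [-84.01, 82.57], [7.8, 145.47], [-59.2, 239.2], [7.22, 106.19], [-163.78, 163.78]. Speed limits (degrees/s): [136.94, 136.94, 172.46, 172.46, 180, 180, 180].

## Interface

Orientations are given as [roll, pitch, yaw] about the fixed x, y, z axes, in that order (R = Rz(yaw) Ry(pitch) Rx(roll)).
In Python, from bench import * gives the robot as it stands. The module is installed in compiled form; this text tells all that it offers.
- The arm moves only by the tool servo_tool, never from a script. Its argument "moves" is one flat list of numbers, 5 for each row, row after row: the finger opening in mm, from 0 to 87.8, then the shift along the world's x, y, z in mm, then the turn about the world's z in rad. A call has 1 to 12 rows; each row shifts and turns the commanded pose from where the row before left it; what a row does not reach is not made up. A row lasts 1/12 s, in which the tool goes at most 41.7 mm and 7.16 degrees, less where a joint would pass 70% of its speed; a pose out of reach is approached as far as the arm can. A call is refused whole if a number of a shift passes 41.7 or a number of a turn 0.125, either way. A call with a gripper value outside its range is refused whole. The fingers move at their own pace and stop on an object; "newtons" is the grip in N (left out, the last holds). Time passes only in rows, so rows that do not move let the fingers close. It gives the time, the measured TCP pose, the force, the opening and the grip force at its end, in the units of the state.
- get_state(): the state, without advancing time (a new reading comes with each control period).
- snapshot(name): name is "scene" or "top" or "wrist"; returns the picture (420x560x3 uint8, red, green, blue); there is no depth.
- get_calibration(name): a dict with "intrinsics" (3x3 intrinsics, pixels), "eye" and "orientation" of the camera in the world. Camera axes: x right, y down, z forward; pixel columns grow to the right and rows downward; lengths in m; the calibration is good to about 2 mm. A picture is of the moment at which its call begins: read the wrist's pose just before it. get_calibration takes no time and is no camera call; for the wrist camera it gives the pose at the moment of the call.
- close_job(): hands the job in; it is judged then, once.
Trained networks look in the newest picture that a camera, given by its name, has taken for a name from the list of things; names that differ only in an ending like _2 or _b are one class to them, and where a whole thing is asked for, a point or a joint stands for the part that bears it (a point fixed in the world has none). Each returns a list of dicts, best first, with "p" (0 to 1); they miss things now and then, are a little off and sometimes report something else, mostly with a low value. They report only what shows in the picture. A call takes as long as a camera call.
- search_frame(camera, thing): "extent" ([centre column, centre row, width, height] in pixels, round what is visible of it).
- outline_of(camera, thing): "region" (420x560 bool, what is visible of it) and "extent" ([centre column, centre row, width, height] in pixels, round what is visible of it).
- place_of(camera, thing): "at" ([row, column] in pixels: a listed point, or the origin of a listed thing).
The state is a dict: "time_s": time; "joint_pos": joint angles; "joint_velocities": joint speeds; "joint_efforts": joint torques, N m; "tool_pos": TCP position; "ee_rot": TCP orientation; "force": force on the tool from outside, world axes, zero at the start; "ft_torque": the same for the moment, N m; "grip_width": finger opening in m; "gripper_force": force on a finger pad.
Only numpy, scipy, OpenCV 4.12 (cv2) and the standard library are available. Lean on these libraries where they do the work, as an engineer would, in place of code of your own. Each camera call takes 0.05 s, during which the arm holds its last target. There are 200 camera calls.

## Task

Lift the red paddle to release the latch of the blue-lidded fixture box and swing the lid up until it stands open on its own, at or past upright. Then lay the brown steel bar on the floor of the box in its open half, let go of it, take it again near its end and slide it under the yellow retaining lips until it is fully home against the end wall. Leave the white cup and the orange magnet where they are.

Things in the scene. Friction and masses are not known exactly. Their poses are not given: they have to be found in the camera images.
- fixture_box: Fixed grey steel box under a blue lid, 176 mm (x) by 273 mm (y) by 60 mm high, walls 4 mm, floor top 6 mm above its underside. Origin: centre of its underside, on the bench; x to the hinge at the back, y along its length to the robot's left, z up; turned up to 0.12 rad. Inside it is free from x = -84 to +82 mm in the open half, y = -37 to +132 mm; the pocket fills y = -132 to -37 mm.
- pocket_mouth (a point): Middle of the mouth of the undercut pocket at the box's -y end, at the box's x = -29, y = -37.5, z = 26 mm; axes as the box. The pocket runs 95 mm from here along -y to the end wall, 48 mm wide between dark steel guides flared at the mouth, roofed by two yellow lips (underside 49, top 57 mm above the box's underside, 20 mm slot between them).
- pocket_home (a point): Where the bar's centre is when fully home (bar along the box's y, end against the end wall): box's x = -29, y = -57.5, z = 26 mm; axes as the box. 55 mm of the bar then still stick out of the lips.
- open_half (a point): Where the bar's centre is when it lies along y in the middle of the open half, in line with the pocket and 10 mm clear at both ends: box's x = -29, y = +47.5, z = 26 mm; axes as the box. The front wall's inside is 55 mm from this line: do not open the fingers too wide here.
- lid (a joint): Angle of the blue lid (277 mm wide, 215 mm deep), rad: 0 shut, 1.57 upright, 1.9 fully back. Held shut by the pawl under the paddle until the paddle has been lifted about 0.25 rad. The hinge is stiff: the lid stays wherever it is left (about 6 N at the paddle lifts it).
- lid_hinge (a point): Middle of the lid's hinge line, which is parallel to the box's y; at x = +86, z = +62 mm in the box's frame.
- paddle (a joint): Angle of the red paddle against the lid, rad: 0 rest, 0.40 fully lifted (stop). Its outer end rises as it grows; a light spring (1 to 4 N at the grip) brings it back. It turns on a pin parallel to the box's y, 188 mm in front of the lid hinge and 10 mm above it when shut.
- paddle_grip (a point): Grip point of the red paddle (79 mm long, 44 mm wide in y, 12 mm thick): mid width and thickness, 57 mm in front of its pin, 17 mm from its outer end, 74 mm above the bench when shut. The outer 50 mm have free air beneath and beside: pinch it across its width from above (it pivots in the grip) or lift it from below. Paddle at its stop, lid shut: 240 mm in front of, 34 mm above lid_hinge.
- bar_center (a point): Centre of the loose rust-brown square steel bar (an offcut of square tube), 150 mm long (its y) by 40 mm by 40 mm, about 0.35 to 0.65 kg, lying on the bench to the left of the box, roughly pointing away from the robot; its two ends are alike.
- cup: White enamel cup, 69 mm across, 91 mm high, standing at the right front; origin under it. Bystander.
- magnet: Orange triangular welding magnet, 65 mm by 65 mm by 15 mm, lying in front of the bar; origin under its middle. Bystander.

How it is judged (in metres and radians):
On the way, in this order (a step that is already met when the one before it is completed fails the run):
1. the lid stands open, at or past upright (value of joint lid above 1.5 rad), for 0.2 s.
2. the bar lies flat in the open half of the box, let go (contact force between the fingers and bar below 0.2 N and x of bar_center in the frame of fixture_box between -0.06 and 0.06 m and y of bar_center in the frame of fixture_box between 0.02 and 0.09 m and z of bar_center in the frame of fixture_box between 0.015 and 0.034 m), for 0.2 s.
At the end, for the whole second after the job is handed in: The lid stands open by itself (over 1.5 rad) and the bar lies flat under the yellow lips, its end within 6 mm of the end wall, released and at rest (value of joint lid above 1.5 rad and contact force between the fingers and bar below 0.2 N and x of bar_center in the frame of fixture_box between -0.037 and -0.021 m and y of bar_center in the frame of fixture_box below -0.0515 m and z of bar_center in the frame of fixture_box between 0.018 and 0.034 m and angle between the y axis of bar and the y axis of fixture_box, either way round below 0.1 rad and linear speed of bar below 0.02 m/s); the robot touches nothing.
It fails at once if the cup is moved more than 30 mm (distance of cup from where it was at the start of the episode above 0.03 m).
It fails at once if the magnet is moved more than 30 mm (distance of magnet from where it was at the start of the episode above 0.03 m).
It also fails if it takes over 72 s, if anything falls off the work surface, if the arm or the gripper's body presses on something with over 40 N, if the wrist force passes 120 N, or if a joint passes its speed limit or range.

## Working session

There is one attempt and no reset: what is moved stays moved. The work goes in short steps, Python scripts to look and compute and a tool call to move; the robot and the scene stay as the last step left them, time stands still between calls to the robot, and variables do not carry over. Pictures are saved under pics/ and viewed, at most 10 in all, crops included, and the job is handed in when it is done.

Besides the shell and the picture viewer there is one more tool, called after "Request:" by a JSON object that holds its "api" and its "payload", one argument or row to a line. servo_tool: Moves the arm, as the interface text tells. Its arguments: {"type":"object","properties":{"moves":{"type":"array","items":{"type":"number"}},"newtons":{"type":"number"}},"required":["moves"]}

```bash
mkdir -p pics; cat > h.py <<'E'
from bench import *
import numpy as np, cv2
def Rm(o):
    o=np.array(o,float)
    if o.shape==(3,3): return o
    if o.size==4: raise Exception('quat')
    r,p,y=np.radians(o)
    from scipy.spatial.transform import Rotation as R
    return R.from_euler('xyz',[r,p,y]).as_matrix()
def ray(c,u,v):
    K=np.array(c['intrinsics']);d=Rm(c['orientation'])@np.linalg.inv(K)@[u,v,1];return np.array(c['eye']),d
def onz(c,u,v,z):
    e,d=ray(c,u,v);return e+d*(z-e[2])/d[2]
def proj(c,P):
    q=np.array(c['intrinsics'])@(Rm(c['orientation']).T@(np.array(P)-c['eye']));return q[:2]/q[2]
E
python3 - <<'E'
from h import *
s=get_state();print({k:np.round(v,3) for k,v in s.items()})
ims=[]
for n in ['scene','top']:
    im=snapshot(n);ims.append(im);c=get_calibration(n);print(n,c)
    for t,z in [('fixture_box',0),('lid_hinge',.062),('paddle_grip',.074),('bar_center',.02),('cup',0),('magnet',0),('pocket_mouth',.026)]:
        for r in place_of(n,t)[:2]: print(t,r['p'],r['at'],np.round(onz(c,r['at'][1],r['at'][0],z),3))
cv2.imwrite('pics/a.png',cv2.resize(np.vstack(ims)[:,:,::-1],None,fx=.71,fy=.71))
E
```

```text
{'time_s': np.float64(0.0), 'joint_pos': array([66.049, 23.598, -0.729, 91.503,  0.32 , 64.989, -4.709]), 'joint_velocities': array([-0.12 ,  0.054, -0.092, -0.005, -0.051, -0.067,  0.01 ]), 'joint_efforts': array([ 0.0000e+00, -5.8796e+01,  6.4200e-01, -2.9108e+01, -5.4000e-02,
        1.8000e-02,  0.0000e+00]), 'tool_pos': array([ 0.214, -0.587,  0.222]), 'ee_rot': array([-1.79912e+02,  5.00000e-03,  2.00460e+01]), 'force': array([ 0.368,  0.479, -0.028]), 'ft_torque': array([-0.016,  0.036, -0.011]), 'gripper_force': np.float64(0.0), 'grip_width': np.float64(0.088)}
scene {'intrinsics': array([[525.38586597,   0.        , 280.22786538],
       [  0.        , 525.38586597, 202.15687312],
       [  0.        ,   0.        ,   1.        ]]), 'eye': array([-0.34927833,  0.68925073,  0.84665878]), 'orientation': array([-124.07205979,   -0.34485952, -128.85663437])}
fixture_box 0.76 [216.5, 275.3] [ 0.576 -0.045  0.   ]
lid_hinge 0.62 [185.0, 255.1] [ 0.662 -0.041  0.062]
paddle_grip 0.75 [221.7, 319.1] [ 0.41  -0.053  0.074]
paddle_grip 0.52 [305.8, 245.8] [0.288 0.259 0.074]
bar_center 0.89 [255.4, 220.1] [0.51  0.179 0.02 ]
cup 0.68 [215.2, 366.2] [ 0.424 -0.247  0.   ]
magnet 0.72 [304.4, 243.8] [0.356 0.219 0.   ]
pocket_mouth 0.84 [209.6, 291.0] [ 0.546 -0.076  0.026]
top {'intrinsics': array([[523.183273  ,   0.        , 281.02608255],
       [  0.        , 523.183273  , 203.42469375],
       [  0.        ,   0.        ,   1.        ]]), 'eye': array([ 0.25076197, -0.02721363,  1.25155798]), 'orientation': array([-167.9254308 ,    0.27865503,  -86.95403294])}
fixture_box 0.84 [184.1, 293.3] [ 0.568 -0.035 -0.   ]
lid_hinge 0.79 [137.9, 297.5] [ 0.666 -0.039  0.062]
paddle_grip 0.73 [241.6, 296.7] [ 0.416 -0.048  0.074]
bar_center 0.59 [205.6, 202.2] [0.498 0.182 0.02 ]
cup 0.88 [252.7, 375.6] [ 0.409 -0.24   0.   ]
magnet 0.97 [266.2, 185.5] [0.353 0.213 0.   ]
```

View pics/a.png

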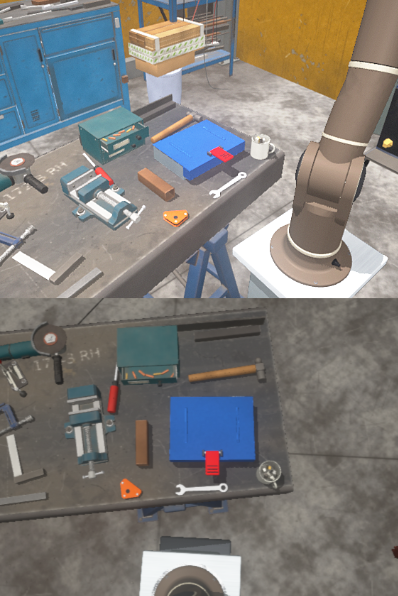

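The pictures show the closed blue lid with the red paddle toward the robot (top view about row 242, col 297). The bar is to its left (206, 202), with the magnet in front of the bar and the cup at the right front. Next I'll get the yaws from the outlines.

```bash
python3 - <<'E'
from h import *
for n in ['top','scene']:
    im=snapshot(n);c=get_calibration(n)
    for t,z in [('lid',.068),('paddle',.08),('bar_center',.04),('magnet',.015),('cup',.09)]:
        for r in outline_of(n,t)[:1]:
            m=r['region'].astype(np.uint8);v,u=np.nonzero(m)
            P=np.array([onz(c,a,b,z)[:2] for a,b in zip(u,v)],np.float32)*1000
            (cc,wh,a)=cv2.minAreaRect(P)
            print(n,t,r['p'],len(u),np.round(cc,1),np.round(wh,1),round(a,2),np.round(cv2.boxPoints((cc,wh,a))).tolist())
E
```

```text
top lid 0.76 11240 [532.  -47.5] [264.9 277.2] 3.01 [[392.0, 84.0], [407.0, -193.0], [672.0, -179.0], [657.0, 98.0]]
top paddle 0.67 714 [438.2 -52.5] [80.1 50.1] 2.99 [[397.0, -30.0], [400.0, -80.0], [480.0, -75.0], [477.0, -25.0]]
top bar_center 0.88 1156 [500.  183.6] [154.5  43.7] 5.67 [[421.0, 198.0], [425.0, 154.0], [579.0, 170.0], [575.0, 213.0]]
top magnet 0.7 594 [339.3 219.7] [79.8 56.2] 58.25 [[294.0, 201.0], [342.0, 171.0], [384.0, 239.0], [336.0, 268.0]]
top cup 0.95 885 [ 415.8 -231.9] [73.3 75.1] 70.33 [[368.0, -254.0], [439.0, -279.0], [464.0, -210.0], [393.0, -185.0]]
scene lid 0.79 6007 [528.2 -30.9] [267.1 310.5] 0.34 [[394.0, 124.0], [396.0, -187.0], [663.0, -185.0], [661.0, 125.0]]
scene paddle 0.87 373 [429.1 -45.1] [82.4 49.7] 3.46 [[386.0, -23.0], [389.0, -72.0], [472.0, -67.0], [469.0, -18.0]]
scene bar_center 0.62 1200 [481.5 199.5] [182.   63.2] 6.37 [[388.0, 221.0], [395.0, 158.0], [575.0, 178.0], [568.0, 241.0]]
scene magnet 0.69 642 [332.2 227.6] [75.4 69.4] 52.61 [[282.0, 219.0], [337.0, 177.0], [383.0, 237.0], [328.0, 279.0]]
scene cup 0.71 864 [ 364.4 -184.2] [ 82.2 162.7] 42.44 [[279.0, -152.0], [389.0, -272.0], [450.0, -217.0], [340.0, -96.0]]
```

Request:
{"api": "servo_tool", "payload": {
  "moves": [80, 14, 36, 0, -0.025, 80, 14, 36, 0, -0.025, 80, 14, 36, 0, -0.025, 80, 14, 36, 0, -0.025, 80, 14, 36, 0, -0.025, 80, 14, 36, 0, -0.025, 80, 14, 36, 0, -0.025, 80, 14, 36, 0, -0.025, 80, 14, 36, 0, -0.025, 80, 14, 36, 0, -0.025, 80, 14, 36, 0, -0.025, 80, 14, 36, 0, -0.025]
}}

```text
time_s: 2.4
tool_pos: [0.3825, -0.1534, 0.2231]
ee_rot: [180.0, -0.1, 2.8]
force: [0.3, -0.8, 0.2]
grip_width: 0.0804
gripper_force: 0.0
```

Request:
{"api": "servo_tool", "payload": {
  "moves": [80, 11, 33, 0, 0, 80, 11, 34, 0, 0, 80, 11, 34, 0, 0, 80, 0, 0, 0, 0]
}}

```text
time_s: 2.73
tool_pos: [0.417, -0.0478, 0.2233]
ee_rot: [-179.9, -0.1, 3.3]
force: [0.6, -0.4, 0.1]
grip_width: 0.0801
gripper_force: 0.0
```

```bash
python3 - <<'E'
from h import *
s=get_state();c=get_calibration('wrist');im=snapshot('wrist');print(s['tool_pos'],c['eye'],c['orientation'])
for r in place_of('wrist','paddle_grip')[:2]: print(r['p'],r['at'],onz(c,r['at'][1],r['at'][0],.074))
for r in outline_of('wrist','paddle')[:1]:
    v,u=np.nonzero(r['region']);P=np.array([onz(c,a,b,.08)[:2] for a,b in zip(u,v)],np.float32)*1000
    x=cv2.minAreaRect(P);print(r['p'],x,cv2.boxPoints(x))
cv2.imwrite('pics/b.png',im[:,:,::-1])
E
```

```text
[ 0.41700198 -0.04777507  0.22331399] [ 0.49232386 -0.04477042  0.38533162] [ 1.64201878e+02  1.37515704e-01 -8.66439787e+01]
0.76 [196.3, 287.2] [ 0.41858708 -0.05543998  0.074     ]
0.8 ((439.890380859375, -51.59156799316406), (78.85941314697266, 50.036312103271484), 3.397554397583008) [[399.0473   -28.954136]
 [402.01263  -78.902504]
 [480.73346  -74.229004]
 [477.76813  -24.280632]]
```

View pics/b.png

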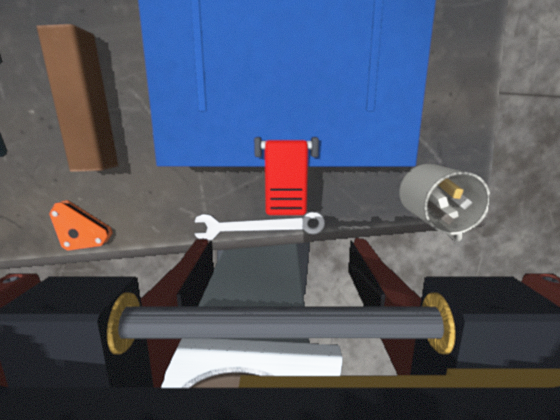

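The wrist view shows the paddle at cols 264–308, rows 140–215, with free sides. The grip point is at about (0.417, -0.053), so I'll descend and pinch.

Request:
{"api": "servo_tool", "payload": {
  "newtons": 20,
  "moves": [80, 0, -2, -30, 0, 80, 0, -3, -30, 0, 80, 0, 0, -30, 0, 80, 0, 0, -30, 0, 80, 0, 0, -28, 0, 80, 0, 0, -20, 0, 80, 0, 0, 0, 0, 35, 0, 0, 0, 0, 35, 0, 0, 0, 0, 35, 0, 0, 0, 0, 35, 0, 0, 0, 0, 35, 0, 0, 0, 0]
}}

```text
time_s: 3.88
tool_pos: [0.4159, -0.0563, 0.0557]
ee_rot: [-179.8, -0.1, 2.9]
force: [-2.3, 23.7, 2.9]
grip_width: 0.05
gripper_force: 11.8
```

Request:
{"api": "servo_tool", "payload": {
  "moves": [35, 0, 0, 0, 0, 35, 0, 0, 0, 0, 35, 0, 0, 0, 0]
}}

```text
time_s: 4.13
tool_pos: [0.4157, -0.0531, 0.0556]
ee_rot: [-179.7, -0.1, 3.1]
force: [-3.5, 24.3, 4.8]
grip_width: 0.0441
gripper_force: 19.9
```

Request:
{"api": "servo_tool", "payload": {
  "newtons": 25,
  "moves": [35, 1, 1, 8, 0, 35, 2, 1, 8, 0, 35, 2, 0, 8, 0, 35, 0, 0, 0, 0, 35, 4.6, 0.2, 23.8, 0, 35, 7, 0.4, 23.2, 0, 35, 9.2, 0.5, 22.4, 0, 35, 11.4, 0.6, 21.3, 0, 35, 13.5, 0.7, 20.2, 0]
}}

```text
time_s: 4.88
tool_pos: [0.4637, -0.0499, 0.1905]
ee_rot: [-179.7, 0.2, 3.1]
force: [-0.7, 15.3, -9.2]
grip_width: 0.0432
gripper_force: 25.0
```

Request:
{"api": "servo_tool", "payload": {
  "moves": [35, 15.5, 0.8, 18.6, 0, 35, 17.2, 0.9, 17.1, 0, 35, 18.8, 1, 15.2, 0, 35, 20.3, 1.1, 13.3, 0, 35, 21.5, 1.2, 11.1, 0, 35, 22.5, 1.2, 9, 0, 35, 23.3, 1.3, 6.7, 0, 35, 0, 0, 0, 0]
}}

```text
time_s: 5.55
tool_pos: [0.6077, -0.0416, 0.2832]
ee_rot: [-179.6, -0.2, 3.1]
force: [-2.1, 10.6, 7.3]
grip_width: 0.0436
gripper_force: 25.0
```

Request:
{"api": "servo_tool", "payload": {
  "moves": [35, 23.8, 1.3, 4, 0, 35, 24.2, 1.3, 1.9, 0, 35, 24.2, 1.3, -0.5, 0, 35, 24.1, 1.3, -3, 0, 35, 23.6, 1.3, -5.3, 0, 35, 12, 0.6, -3, 0, 35, 0, 0, 0, 0]
}}

```text
time_s: 6.13
tool_pos: [0.7382, -0.039, 0.274]
ee_rot: [-179.9, -0.0, 2.9]
force: [0.3, 0.2, -0.3]
grip_width: 0.0353
gripper_force: 0.0
```

```bash
python3 - <<'E'
from h import *
ims=[snapshot(n) for n in ('scene','wrist')]
cv2.imwrite('pics/c.png',cv2.resize(np.vstack(ims)[:,:,::-1],None,fx=.71,fy=.71))
E
```

```text
(no output)
```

View pics/c.png

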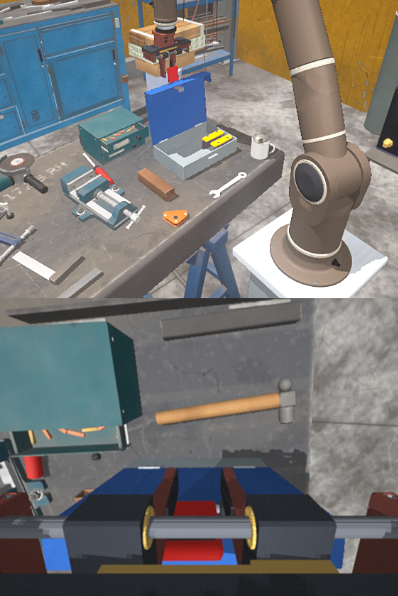

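The lid is up, but the pinch slipped off the paddle near the end. I'll measure the lid angle from the scene and top views.

```bash
python3 - <<'E'
from h import *
H=np.array([.6607,-.040,.062]);a=np.radians(3.1);bx=np.array([np.cos(a),np.sin(a),0]);by=np.array([-np.sin(a),np.cos(a),0])
for n in ['scene','wrist']:
    snapshot(n);c=get_calibration(n)
    for r in place_of(n,'paddle_grip')[:2]:
        e,d=ray(c,r['at'][1],r['at'][0]);P=e+d*((H-e)@by)/(d@by);q=P-H;print(n,r['p'],r['at'],P,q@bx,q[2])
snapshot('scene');c=get_calibration('scene');r=outline_of('scene','lid')[0]
cnt=cv2.findContours(r['region'].astype(np.uint8),0,2)[0];k=max(cnt,key=cv2.contourArea);print(r['p'],cv2.approxPolyDP(k,4,True)[:,0].tolist())
for th in (1.4,1.5,1.6,1.7,1.8):
    print(th,[np.round(proj(c,H+bx*(-.215*np.cos(th))+by*y+[0,0,.215*np.sin(th)])).tolist() for y in(.138,-.138)])
E
```

```text
scene 0.94 [97.9, 241.6] [ 0.70708608 -0.03748782  0.30734937] 0.04645406074780046 0.24534936938264923
wrist 0.96 [334.5, 268.9] [ 0.70965504 -0.03734869  0.3101347 ] 0.049026785354334364 0.24813470313637148
0.71 [[295, 103], [283, 101], [252, 112], [246, 93], [236, 97], [235, 119], [204, 130], [215, 204], [291, 169], [287, 115], [297, 114]]
1.4 [[218.0, 137.0], [302.0, 105.0]]
1.5 [[213.0, 133.0], [296.0, 102.0]]
1.6 [[208.0, 129.0], [291.0, 100.0]]
1.7 [[203.0, 127.0], [286.0, 98.0]]
1.8 [[198.0, 126.0], [280.0, 97.0]]
```

Lid angle is about 1.7 rad, so it is past upright. I'll back off straight up and go to the bar.

Request:
{"api": "servo_tool", "payload": {
  "moves": [80, 0, 0, 40, 0, 80, 0, 0, 41, 0, 80, -24, 22, 5, 0.005, 80, -24, 22, 0, 0.005, 80, -24, 22, 0, 0.005, 80, -24, 22, 0, 0.005, 80, -24, 22, -5, 0.005, 80, -24, 22, -25, 0.005, 80, -24, 22, -30, 0.005, 80, -24, 22, -35, 0.01, 80, -24, 22, -25, 0, 80, -24, 22, 0, 0]
}}

```text
time_s: 7.53
tool_pos: [0.4977, 0.1746, 0.2425]
ee_rot: [179.9, 0.4, 5.4]
force: [-0.7, 0.6, -0.2]
grip_width: 0.0799
gripper_force: 0.0
```

```bash
python3 - <<'E'
from h import *
s=get_state();print(s['tool_pos'],s['ee_rot'],s['joint_pos'])
c=get_calibration('wrist');im=snapshot('wrist')
for r in place_of('wrist','bar_center')[:1]: print(r['p'],r['at'],onz(c,r['at'][1],r['at'][0],.02))
for r in outline_of('wrist','bar_center')[:1]:
    v,u=np.nonzero(r['region']);P=np.array([onz(c,a,b,.04)[:2] for a,b in zip(u,v)],np.float32)*1000
    x=cv2.minAreaRect(P);print(r['p'],x,cv2.boxPoints(x))
for t,z in (('pocket_mouth',.026),('pocket_home',.026),('open_half',.026),('fixture_box',0)):
    for r in place_of('wrist',t)[:1]: print(t,r['p'],r['at'],onz(c,r['at'][1],r['at'][0],z))
cv2.imwrite('pics/d.png',im[:,:,::-1])
E
```

```text
[0.49768124 0.17460933 0.24250294] [179.87692521   0.3521381    5.38030762] [  -0.25174087   15.86427389  -29.6446318   101.64353038    8.5414367
   65.1031334  -117.23738561]
0.78 [180.0, 270.8] [0.50007706 0.18617201 0.02      ]
0.79 ((502.6678161621094, 187.87417602539062), (148.4479217529297, 39.14698028564453), 5.673762321472168) [[426.87238 200.01369]
 [430.7426  161.05849]
 [578.46326 175.73466]
 [574.593   214.68987]]
pocket_mouth 0.95 [161.7, 489.2] [ 0.55044967 -0.085574    0.026     ]
pocket_home 0.68 [163.7, 498.9] [ 0.54915272 -0.0984937   0.026     ]
open_half 0.83 [161.1, 421.6] [ 0.54313922 -0.00063018  0.026     ]
fixture_box 0.75 [139.8, 448.4] [ 0.57182183 -0.04199862  0.        ]
```

View pics/d.png

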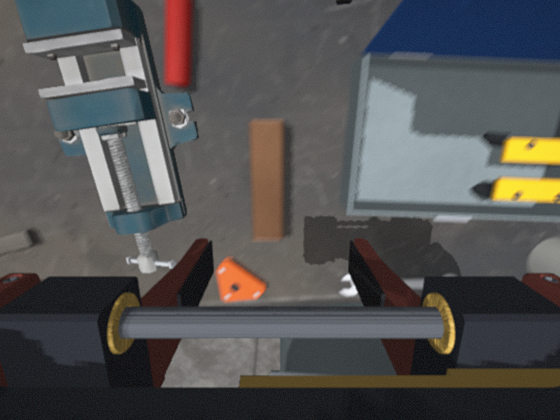

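The bar is at cols 250–285, rows 118–242, with free space on both sides. The box is open, with the yellow lips at right (rows 138–200). I'll descend at the bar's middle.

Request:
{"api": "servo_tool", "payload": {
  "newtons": 40,
  "moves": [70, 2, 6, -30, 0.005, 70, 2, 6, -35, 0, 70, 0, 0, -35, 0, 70, 0, 0, -35, 0, 70, 0, 0, -35, 0, 70, 0, 0, -34, 0, 70, 0, 0, -20, 0, 70, 0, 0, -12, 0, 30, 0, 0, 0, 0, 30, 0, 0, 0, 0, 30, 0, 0, 0, 0, 30, 0, 0, 0, 0]
}}

```text
time_s: 8.88
tool_pos: [0.5067, 0.1881, 0.0126]
ee_rot: [-180.0, -0.2, 5.7]
force: [-0.5, -0.7, -0.1]
grip_width: 0.0467
gripper_force: 0.0
```

Request:
{"api": "servo_tool", "payload": {
  "moves": [30, 0, 0, 0, 0, 30, 0, 0, 0, 0, 30, 0, 0, 15, 0, 30, 0, 0, 30, 0, 30, 0, 0, 30, 0, 30, 0, 0, 35, 0, 30, 0, 0, 35, 0, 30, 0, 0, 0, 0]
}}

```text
time_s: 9.55
tool_pos: [0.5082, 0.1893, 0.1623]
ee_rot: [-179.9, -0.5, 5.7]
force: [2.1, 2.3, -4.7]
grip_width: 0.0399
gripper_force: 40.0
```

Request:
{"api": "servo_tool", "payload": {
  "moves": [30, 3, -15, 0, 0.12, 30, 3, -15, 0, 0.12, 30, 3, -15, 0, 0.12, 30, 3, -15, 0, 0.12, 30, 3, -15, 0, 0.12, 30, 3, -15, 0, 0.12, 30, 3, -15, 0, 0.12, 30, 3, -15, 0, 0.12, 30, 3, -15, 0, 0.12, 30, 3, -15, 0, 0.12, 30, 3, -15, 0, 0.12, 30, 2, -15, 0, 0.12]
}}

```text
time_s: 10.55
tool_pos: [0.5395, 0.0066, 0.1547]
ee_rot: [-179.9, 0.0, 88.6]
force: [0.5, -0.4, -5.6]
grip_width: 0.0397
gripper_force: 40.0
```

Request:
{"api": "servo_tool", "payload": {
  "moves": [30, 0, -3, 0, 0.085, 30, 0, 0, 0, 0, 30, 0, 0, 0, 0, 30, 0, 0, 0, 0]
}}

```text
time_s: 10.88
tool_pos: [0.5398, 0.0054, 0.1554]
ee_rot: [-180.0, -0.0, 93.0]
force: [-0.1, -0.1, -5.6]
grip_width: 0.04
gripper_force: 40.0
```

```bash
cat > look.py <<'E'
from h import *
import sys
s=get_state();print(s['tool_pos'],s['ee_rot'],s['joint_pos'][6])
ims=[]
for n in ('wrist','top','scene'):
    c=get_calibration(n);ims.append(snapshot(n))
    for t,z in (('bar_center',float(sys.argv[2])),('pocket_mouth',.026),('open_half',.026),('fixture_box',0)):
        for r in place_of(n,t)[:1]: print(n,t,r['p'],r['at'],np.round(onz(c,r['at'][1],r['at'][0],z),4))
cv2.imwrite(sys.argv[1],cv2.resize(np.vstack(ims[:2])[:,:,::-1],None,fx=.71,fy=.71))
E
python3 look.py pics/e.png 0.17
```

```text
[0.5398154  0.00535879 0.15540761] [-1.79954383e+02 -2.67885635e-02  9.29671340e+01] -22.252949582029686
wrist bar_center 0.76 [271.8, 278.1] [0.5394 0.0018 0.17  ]
wrist fixture_box 0.76 [238.1, 308.0] [ 0.5739 -0.0435 -0.    ]
top bar_center 0.54 [81.7, 302.7] [ 0.7605 -0.0431  0.17  ]
top open_half 0.47 [79.4, 301.2] [ 0.8344 -0.0412  0.026 ]
scene bar_center 0.87 [176.6, 272.3] [0.5274 0.0029 0.17  ]
scene pocket_mouth 0.79 [208.9, 293.7] [ 0.544  -0.0841  0.026 ]
scene open_half 0.87 [218.5, 271.0] [ 0.5472 -0.0078  0.026 ]
scene fixture_box 0.64 [215.5, 276.3] [ 0.5777 -0.0501  0.    ]
```

View pics/e.png

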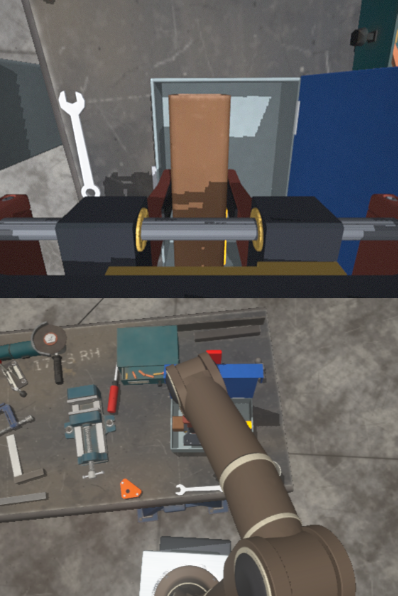

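```bash
python3 - <<'E'
from h import *
c=get_calibration('wrist');a=np.radians(3.1)
bx=np.array([np.cos(a),np.sin(a),0]);by=np.array([-np.sin(a),np.cos(a),0]);O=np.array([.5745,-.0447,0])
im=snapshot('wrist')
for p in [(-.088,.1365,.06),(.088,.1365,.06),(-.084,.1325,.06),(-.084,.05,.06),(-.084,.1325,.006),(.082,.1325,.06)]:
    q=proj(c,O+p[0]*bx+p[1]*by+[0,0,p[2]]);print(p,np.round(q));cv2.circle(im,tuple(int(x) for x in q),3,(255,0,0),1)
r=outline_of('wrist','bar_center')[0];v,u=np.nonzero(r['region'])
P=np.array([onz(c,x,y,.183)[:2] for x,y in zip(u,v)],np.float32)*1000;P=P[P[:,1]>30]
B=(P/1000-O[:2])@np.array([bx[:2],by[:2]]).T*1000
print('bar x range by y',[(y,np.percentile(B[abs(B[:,1]-y)<4,0],[2,98]).round(1)) for y in (85,95,105,115)],B[:,1].max())
cv2.imwrite('pics/f.png',cv2.resize(im[60:300,150:500,::-1],None,fx=2,fy=2))
E
```

```text
(-0.088, 0.1365, 0.06) [211. 109.]
(0.088, 0.1365, 0.06) [426. 109.]
(-0.084, 0.1325, 0.06) [216. 114.]
(-0.084, 0.05, 0.06) [221. 211.]
(-0.084, 0.1325, 0.006) [227. 116.]
(0.082, 0.1325, 0.06) [418. 114.]
bar x range by y [(85, array([-49.7, -12.1])), (95, array([-49.3, -11.7])), (105, array([-49.4, -11.9])), (115, array([-49.2, -11.6]))] 122.06767838973357
```

View pics/f.png

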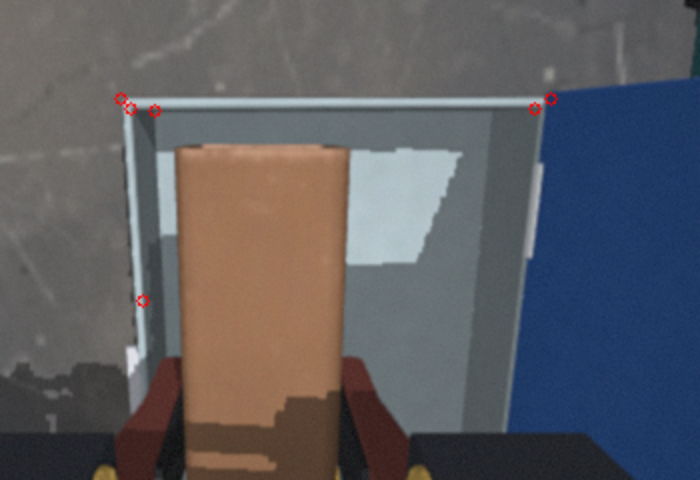

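The box model fits within 1–2 mm (front-left corner at col 124, row 98 of the crop). The bar is parallel to the box, about 2.5 mm too far forward. I'll correct that and lower.

Request:
{"api": "servo_tool", "payload": {
  "moves": [30, 1.5, 0.5, -20, 0, 30, 1, 0, -30, 0, 30, 0, 0, -30, 0, 30, 0, 0, -25, 0, 30, 0, 0, -15, 0, 30, 0, 0, -8, 0, 30, 0, 0, 0, 0, 30, 0, 0, 0, 0]
}}

```text
time_s: 12.4
tool_pos: [0.5433, 0.0055, 0.0283]
ee_rot: [180.0, -0.0, 93.1]
force: [-0.4, 0.7, -5.5]
grip_width: 0.0399
gripper_force: 40.0
```

Request:
{"api": "servo_tool", "payload": {
  "moves": [30, 0, 0, -4, 0, 30, 0, 0, -4, 0, 30, 0, 0, -2, 0, 30, 0, 0, 0, 0]
}}

```text
time_s: 12.73
tool_pos: [0.5434, 0.005, 0.0185]
ee_rot: [179.9, 0.0, 93.1]
force: [-0.4, -1.2, -3.5]
grip_width: 0.0396
gripper_force: 40.0
```

Request:
{"api": "servo_tool", "payload": {
  "moves": [58, 0, 0, 0, 0, 58, 0, 0, 0, 0, 58, 0, 0, 0, 0, 58, 0, 0, 0, 0, 58, 0, 0, 0, 0, 58, 0, 0, 0, 0, 58, 0, 0, 0, 0]
}}

```text
time_s: 13.32
tool_pos: [0.5429, 0.0052, 0.0179]
ee_rot: [180.0, 0.0, 93.1]
force: [-0.8, 0.3, -0.4]
grip_width: 0.0579
gripper_force: 0.0
```

```bash
cat > m.py <<'E'
from h import *
import sys
s=get_state();a=np.radians(3.1)
bx=np.array([np.cos(a),np.sin(a),0]);by=np.array([-np.sin(a),np.cos(a),0]);O=np.array([.5755,-.0447,0])
t=s['tool_pos']-O;print('tcp box',t@bx,t@by,t[2],s['grip_width'],s['gripper_force'],s['time_s'])
c=get_calibration('wrist');im=snapshot('wrist')
r=outline_of('wrist','bar_center')[0];v,u=np.nonzero(r['region'])
P=np.array([onz(c,x,y,.046)[:2] for x,y in zip(u,v)])
B=(P-O[:2])@np.array([bx[:2],by[:2]]).T*1000;m=B[:,1].max();print(r['p'],'end y',m)
for y in range(int(m)-45,int(m)-2,10):
    k=B[abs(B[:,1]-y)<3,0]
    if len(k): print(y,np.percentile(k,[2,98]).round(1))
if len(sys.argv)>1: cv2.imwrite(sys.argv[1],im[:,:,::-1])
E
python3 m.py
```

```text
tcp box -0.0298220782948719 0.051593728010153876 0.017947218935922327 0.057939716641133863 0.0 13.3167
0.62 end y 122.13418978437007
77 [-47.3 -10.3]
87 [-47.  -10.3]
97 [-47.1 -10.2]
107 [-46.8 -10.6]
117 [-47.2 -10.3]
```

Request:
{"api": "servo_tool", "payload": {
  "newtons": 40,
  "moves": [58, -0.5, 10, 0, 0, 58, -0.8, 15, 0, 0, 58, -0.8, 15, 0, 0, 58, -0.7, 12, -2, 0, 58, -0.3, 5, -3, 0, 58, 0, 0, 0, 0, 30, 0, 0, 0, 0, 30, 0, 0, 0, 0, 30, 0, 0, 0, 0, 30, 0, 0, 0, 0, 30, 0, 0, 0, 0, 30, 0, 0, 0, 0]
}}

```text
time_s: 14.42
tool_pos: [0.5399, 0.0613, 0.0128]
ee_rot: [180.0, 0.0, 93.0]
force: [2.2, -1.9, -1.7]
grip_width: 0.0394
gripper_force: 40.0
```

```bash
python3 m.py
```

```text
tcp box -0.029775072033640538 0.10780825490963528 0.012839378805471136 0.0394046493691962 39.990137815475464 14.4167
0.89 end y 128.27533417438192
93 [-47.3 -14.2]
103 [-47.7 -10.8]
113 [-47.7 -10.7]
123 [-47.5 -11. ]
```

Request:
{"api": "servo_tool", "payload": {
  "moves": [30, 0.5, -10, 0, 0, 30, 0.5, -10, 0, 0, 30, 0.5, -10, 0, 0, 30, 0.5, -10, 0, 0, 30, 0.5, -10, 0, 0, 30, 0.5, -10, 0, 0, 30, 0, 0, 0, 0]
}}

```text
time_s: 15.1
tool_pos: [0.5429, -0.0012, 0.0128]
ee_rot: [-180.0, 0.1, 92.9]
force: [-0.1, -3.9, -0.7]
grip_width: 0.0396
gripper_force: 40.0
```

Request:
{"api": "servo_tool", "payload": {
  "moves": [30, 0.5, -10, 0, 0, 30, 0.5, -10, 0, 0, 30, 0.5, -10, 0, 0, 30, 0.3, -6, 0, 0, 30, 0, 0, 0, 0]
}}

```text
time_s: 15.52
tool_pos: [0.5447, -0.0363, 0.0128]
ee_rot: [-180.0, 0.1, 93.0]
force: [0.3, -2.4, -1.2]
grip_width: 0.0399
gripper_force: 40.0
```

Request:
{"api": "servo_tool", "payload": {
  "moves": [30, 0.1, -2, 0, 0, 30, 0.1, -2, 0, 0, 30, 0, 0, 0, 0]
}}

```text
time_s: 15.77
tool_pos: [0.5446, -0.0377, 0.0128]
ee_rot: [-180.0, -0.0, 93.1]
force: [-0.1, 1.1, -2.8]
grip_width: 0.0398
gripper_force: 40.0
```

Request:
{"api": "servo_tool", "payload": {
  "moves": [30, 0.1, -2, 0, 0, 30, 0.1, -2, 0, 0, 30, 0, 0, 0, 0]
}}

```text
time_s: 16.02
tool_pos: [0.545, -0.0415, 0.0129]
ee_rot: [180.0, -0.0, 93.1]
force: [0.1, 2.3, -2.8]
grip_width: 0.0395
gripper_force: 40.0
```

Request:
{"api": "servo_tool", "payload": {
  "moves": [30, 0.1, -2, 0, 0, 30, 0, 0, 0, 0]
}}

```text
time_s: 16.18
tool_pos: [0.545, -0.0415, 0.013]
ee_rot: [180.0, -0.2, 93.2]
force: [-1.4, 8.8, -1.3]
grip_width: 0.0396
gripper_force: 40.0
```

Request:
{"api": "servo_tool", "payload": {
  "moves": [30, 0.1, -2, 0, 0, 30, 0.1, -2, 0, 0, 30, 0, 0, 0, 0]
}}

```text
time_s: 16.43
tool_pos: [0.5451, -0.0417, 0.0132]
ee_rot: [179.9, -0.4, 93.3]
force: [-1.4, 18.1, -0.5]
grip_width: 0.0396
gripper_force: 40.0
```

```bash
python3 m.py
```

```text
tcp box -0.03023005116257736 0.004671999447450318 0.013193869896293568 0.039620516311256765 40.001792907714844 16.4333
0.78 end y 32.60710767305331
-3 [-48.3 -11.2]
7 [-48.  -10.7]
17 [-48.1 -11. ]
27 [-46.  -13.2]
```

Firm stop after 103 mm of travel, against about 104 expected. I'll release, lift and check.

Request:
{"api": "servo_tool", "payload": {
  "moves": [30, -0.2, 4, 0, 0, 58, 0, 0, 0, 0, 58, 0, 0, 0, 0, 58, 0, 0, 0, 0, 58, 0, 0, 0, 0, 58, 0, 0, 10, 0, 58, 0, 0, 30, 0, 58, 0, 0, 40, 0, 58, 0, 0, 40, 0, 58, 0, 0, 40, 0, 58, 0, 0, 20, 0, 58, 0, 0, 0, 0]
}}

```text
time_s: 17.53
tool_pos: [0.5477, -0.0436, 0.1988]
ee_rot: [179.5, 0.1, 93.1]
force: [0.7, 0.7, -0.4]
grip_width: 0.0581
gripper_force: 0.0
```

```bash
python3 m.py pics/g.png
```

```text
tcp box -0.02773716825083855 0.00259257251000569 0.19881350159285624 0.05812973262464218 0.0 17.5333
0.92 end y 26.208194160036484
-19 [-48.5 -10. ]
-9 [-49.3 -10.1]
1 [-49.1 -10.3]
11 [-48.9 -10.5]
21 [-48.1 -11.2]
```

View pics/g.png

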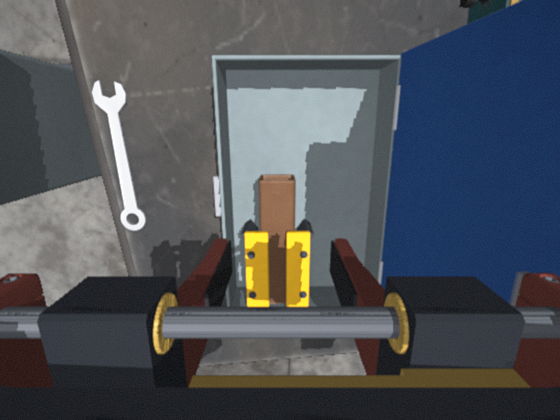

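The bar is under the yellow lips. Its open end shows at rows 175–182 and the lips start at row 232. I'll check the protrusion, which should be 55 mm.

```bash
python3 - <<'E'
from h import *
c=get_calibration('wrist');a=np.radians(3.1)
bx=np.array([np.cos(a),np.sin(a),0]);by=np.array([-np.sin(a),np.cos(a),0]);O=np.array([.5755,-.0447,0])
for u,v,z in [(277,175,.046),(277,182,.046),(277,175,.006),(256,232,.057),(300,232,.057),(300,57,.06)]: q=onz(c,u,v,z)-O;print(u,v,z,np.round([q@bx*1e3,q@by*1e3],1))
print('expected row of top edge',proj(c,O-.029*bx+.0175*by+[0,0,.046]),'bottom',proj(c,O-.029*bx+.0175*by+[0,0,.006]),'mouth',proj(c,O-.029*bx-.0375*by+[0,0,.057]))
im=snapshot('wrist');cv2.imwrite('pics/h.png',cv2.resize(im[160:250,230:330,::-1],None,fx=6,fy=6,interpolation=2))
s=snapshot('scene');c=get_calibration('scene')
r=place_of('scene','paddle_grip')[0];H=O+.086*bx+[0,0,.062];e,d=ray(c,r['at'][1],r['at'][0]);P=e+d*((H-e)@by)/(d@by)-H;print('paddle',P@bx,P[2])
for t in('cup','magnet'):
    q=place_of('scene',t)[0];print(t,np.round(onz(c,q['at'][1],q['at'][0],0),3))
E
```

```text
277 175 0.046 [-32.9  24.4]
277 182 0.046 [-33.  17.]
277 175 0.006 [-33.4  17.7]
256 232 0.057 [-55.3 -34.7]
300 232 0.057 [ -8.6 -34.7]
300 57 0.06 [-11.8 133.5]
expected row of top edge [280.78015428 181.51466287] bottom [280.72425919 175.16978342] mouth [280.77999624 234.43996001]
paddle 0.04918843817617237 0.2459014974872235
cup [ 0.42  -0.249  0.   ]
magnet [ 0.35   0.213 -0.   ]
```

View pics/h.png

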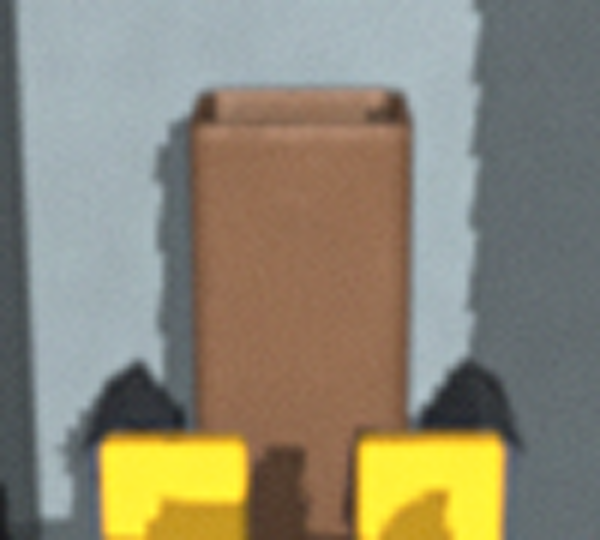

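The bar's end edge is at row 180.4, against 181.5 expected when home. The lid is still at about 1.7 rad and the bystanders are where they were, so I'll hand in.

```bash
python3 -c "
from bench import *
print(close_job())"
```

```text
the job is handed in; nothing more can be done
None
```

The job is handed in: by my last camera check the lid stands open at about 1.7 rad, the bar is home under the yellow lips and released, and the cup and magnet are where they were; the hand-in returned no verdict.

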